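Chock the roller on the sloping inspection stand

TASK

The steel idler roller is wanted on the sloping wooden inspection stand, where it would roll straight down if it were just let go. First lay the larger square-tube off-cut across the slope centred along the chalk line as a chock and let go of it, leaving the roller in its rest meanwhile. Then set the roller on the uphill side of the off-cut, axis parallel to it and close up to its middle, before letting go, so that both stay there at rest.

Things in the scene. Friction and masses are not known exactly. Their poses are not given: they have to be found in the camera images.
- offcut: The chock: the larger square-tube off-cut, dark steel with paint blotches, 38 x 100 x 38 mm, about 0.3 kg, lying loose on the table. Origin: centre of its underside; z up, y along its 100 mm length. Grasp it across its 38 mm width (its x). The smaller off-cut, 26 x 60 x 26 mm, is not wanted.
- roller: Bare-steel idler roller, 50 mm diameter, 56 mm long, flat ends, 0.4 kg, rolls freely. Origin: its centre; y along its level axis (x, z turn as it rolls). Starts in a low fixed rest between two wooden battens, tops 16 mm above the table; rest 110 mm across, 50 mm along the axis, so the roller's ends overhang 3 mm; centre 31 mm above the table. Grasp by the ends (56 mm) or across (50 mm).
- deck: Top of the fixed wooden stand, sloping 8 degrees. Origin: on the surface at the middle of the 4 mm chalk line, 33 mm above the table; x uphill, away from the robot, y along the line (level), z square to the surface. Reaches 80 mm downhill and 160 mm uphill of the line, 100 mm to each side. Against the off-cut the roller's axis is 44 mm uphill of the off-cut's middle and 25 mm off the surface.
There are look-alikes about, which are no part of the job. Of the things shaped like the offcut, the steel one is meant. What is shaped like the roller but purple is not meant.

How it is judged (in metres and radians):
On the way, in this order (a step that is already met when the one before it is completed fails the run):
1. the larger off-cut lies across the stand on the chalk line, let go and at rest, while the roller is still in its rest (x of offcut in the frame of deck between -0.02 and 0.02 m and y of offcut in the frame of deck between -0.035 and 0.035 m and z of offcut in the frame of deck between -0.006 and 0.006 m and angle between the y axis of offcut and the y axis of deck, either way round below 0.27 rad and linear speed of offcut below 0.02 m/s and contact force between the fingers and offcut below 0.1 N and distance of roller from where it was at the start of the episode below 0.02 m), for 0.2 s.
2. the roller, still held by the fingers, is down on the deck uphill of the off-cut, its near side not more than about 40 mm from it (z of roller in the frame of deck between 0.019 and 0.031 m and x of roller in the frame of deck above 0.018 m and angle between the y axis of roller and the y axis of deck, either way round below 0.35 rad and horizontal distance between roller and offcut below 0.085 m and contact force between the fingers and roller above 0.2 N), for 0.04 s.
At the end, for the whole second after the job is handed in: The larger off-cut lies on the deck along the chalk line (middle within 20 mm of it, 35 mm sideways, 15 degrees) and the roller rests on the deck against its uphill side (axis within 20 degrees of the line, centres within 56 mm seen from above); both let go and at rest (x of offcut in the frame of deck between -0.02 and 0.02 m and y of offcut in the frame of deck between -0.035 and 0.035 m and z of offcut in the frame of deck between -0.006 and 0.006 m and angle between the y axis of offcut and the y axis of deck, either way round below 0.27 rad and linear speed of each of offcut, roller below 0.02 m/s and contact force between the fingers and offcut below 0.1 N and z of roller in the frame of deck between 0.019 and 0.031 m and x of roller in the frame of deck above 0.018 m and angle between the y axis of roller and the y axis of deck, either way round below 0.35 rad and horizontal distance between roller and offcut below 0.056 m and angular speed of roller below 0.5 rad/s and contact force between the fingers and roller below 0.1 N); the robot touches nothing.
It also fails if it takes over 56 s, if anything falls off the work surface, if the arm or the gripper's body presses on something with over 40 N, if the wrist force passes 120 N, or if a joint passes its speed limit or range.

ROBOT

A 6-joint arm with a two-finger parallel gripper is mounted at the origin on the work surface; the furniture and walls round the work are solid. World frame = base frame: x ahead of the robot, y to its left, z up, the work surface at z = 0. Lengths are in mm, angles in rad, forces in N, time in s.
With the tool pointing down it reaches from about 350 to 975 mm from the base axis. Payload 7.1 kg.
Tool frame: the origin (TCP) lies at the very end of the fingers, on their centre line; the grasp point (between the pads) lies ctrl.hold_point_z behind it (ctrl.hold_point_z is the distance from the TCP to the grasp point, in mm); z points along the fingers, y is the line along which they close (so a half turn about z gives the same grasp; the last joint's range is limited). The gripper opens to 88 mm and grips with 3 to 60 N. Pads are 20 mm wide; open, the fingers measure 115 mm over their backs; the gripper's body (75 mm by 178 mm) begins 61 mm behind the grasp point.
Start: joints at [-1.359, 0.423, 1.63, -0, 1.089, -0.019], TCP at [142.992, -608.406, 197.475] pointing down, gripper open.
Joint ranges: [-3, 3], [-0.9, 2.11], [0.09, 2.58], [-1.31, 4.45], [0.11, 2.69], [-2.54, 2.54]. Speed limits (rad/s): [2.39, 2.39, 3.01, 3.14, 3.14, 3.14].

INTERFACE

Orientations are given as a rotation vector (axis times angle).
In Python, from workcell import ctrl gives the robot as it stands. The module is installed in compiled form; this text tells all that it offers.
- The arm moves only by the shell command python3 -m creep 'ROWS'. ROWS is JSON, a list of rows, each an object with "translation": the shift along the tool's x, y, z in mm, a list of three; "angular": the turn, a rotation vector about the tool's x, y, z in rad, a list of three; "jaw": the opening, from 0 (shut) to 1 (fully open). A call has exactly 8 rows; each row is the pose to reach, as a shift and turn from the pose commanded when the call began, along the tool's axes at that moment; what a row does not reach only later rows make up. A row lasts 1/8 s, in which the tool goes at most 62.5 mm and 10.7 degrees, less where a joint would pass 70% of its speed; a pose out of reach is approached as far as the arm can. A call with a gripper value outside its range is refused whole. The fingers move at their own pace and stop on an object; the grip force is fixed at half the most. Time passes only in rows, so rows that repeat a pose let the fingers close, or fill a call up. It gives the time, the measured TCP pose, the force, the opening and the grip force at its end, in the units of the state.
- ctrl.get_obs(): the state, without advancing time (a new reading comes with each control period).
- ctrl.get_image(name): name is "scene" or "top"; returns the picture (384x512x3 uint8, red, green, blue); there is no depth.
- ctrl.camera_info(name): a dict with "camera_matrix" (3x3 intrinsics, pixels), "distortion" ([k1, k2, p1, p2, k3] as OpenCV has them; the pictures are not rectified), "world_from_camera" (4x4, takes a point from camera to world coordinates). Camera axes: x right, y up, looking along -z (the intrinsics and any distortion apply to the point x, -y, -z); pixel columns grow to the right and rows downward; lengths in mm; the calibration is good to about 2 mm. A picture is of the moment at which its call begins. camera_info takes no time and is no camera call.
- ctrl.close_job(): hands the job in; it is judged then, once.
Trained networks look in the newest picture that a camera, given by its name, has taken for a name from the list of things; names that differ only in an ending like _2 or _b are one class to them, and where a whole thing is asked for, a point or a joint stands for the part that bears it (a point fixed in the world has none). Each returns a list of dicts, best first, with "score" (0 to 1); they miss things now and then, are a little off and sometimes report something else, mostly with a low value. They report only what shows in the picture. A call takes as long as a camera call. They do not tell look-alikes from the thing itself.
- ctrl.look_for(camera, label): "rect" ([left, top, right, bottom] in pixels, round what is visible of it).
The state is a dict: "t": time; "qpos": joint angles; "qvel": joint speeds; "joint_torque": joint torques, N m; "ee_pos": TCP position; "orientation": TCP orientation; "ft_force": force on the tool from outside, world axes, zero at the start; "moment": the same for the moment, N m; "width": finger opening in mm; "grasp_force": force on a finger pad.
Only numpy, scipy, OpenCV 4.12 (cv2) and the standard library are available. Lean on these libraries where they do the work, as an engineer would, in place of code of your own. Each camera call takes 0.05 s, during which the arm holds its last target. There are 200 camera calls.

## Working session

There is one attempt and no reset: what is moved stays moved. The work goes in short steps, Python scripts to look and compute and a shell command to move; the robot and the scene stay as the last step left them, time stands still between calls to the robot, and variables do not carry over. Pictures are saved under pics/ and viewed, at most 10 in all, crops included, and the job is handed in when it is done.

```bash
mkdir -p pics; python3 - <<'E'
from workcell import ctrl
import cv2,numpy as np
o=ctrl.get_obs();print(o['t'],o['ee_pos'],o['orientation'],o['width'],ctrl.hold_point_z)
for c in('scene','top'):
    im=ctrl.get_image(c);cv2.imwrite(f'pics/{c}0.png',im[:,:,::-1])
    i=ctrl.camera_info(c);print(c,np.round(i['camera_matrix'],1).tolist(),i['distortion'],np.round(i['world_from_camera'],3).tolist())
    for l in('offcut','roller','deck'):
        print(l,[(np.round(d['rect'],1).tolist(),round(d['score'],2)) for d in ctrl.look_for(c,l)])
E
```

```text
0.0 [ 142.88314406 -607.8722922   196.72601095] [-3.11926085e+00 -3.61562054e-01  1.99088018e-04] 87.54514729428772 18.700000000000003
scene [[456.7, 0.0, 256.1], [0.0, 456.7, 185.8], [0.0, 0.0, 1.0]] [-0.11211067  0.          0.          0.          0.        ] [[-0.561, 0.617, -0.551, -233.698], [-0.828, -0.431, 0.359, 486.35], [-0.016, 0.658, 0.753, 1124.394], [0.0, 0.0, 0.0, 1.0]]
offcut [([322.4, 173.5, 345.1, 192.0], 0.89)]
roller [([148.4, 206.9, 170.9, 226.3], 0.77), ([110.6, 194.9, 130.9, 216.6], 0.65)]
deck [([197.5, 155.3, 286.9, 238.1], 0.92)]
top [[360.2, 0.0, 255.6], [0.0, 360.2, 198.4], [0.0, 0.0, 1.0]] [-0.09754521  0.          0.          0.          0.        ] [[-0.003, 0.994, -0.112, 428.132], [-1.0, -0.004, -0.01, -15.482], [-0.011, 0.112, 0.994, 1142.789], [0.0, 0.0, 0.0, 1.0]]
offcut [([322.1, 226.4, 358.7, 240.7], 0.95), ([363.7, 260.8, 394.2, 277.4], 0.95)]
roller [([156.4, 167.1, 178.6, 186.5], 0.62), ([133.0, 131.2, 151.8, 152.4], 0.57)]
deck [([215.7, 152.8, 283.5, 237.5], 0.83)]
```

View pics/top0.png

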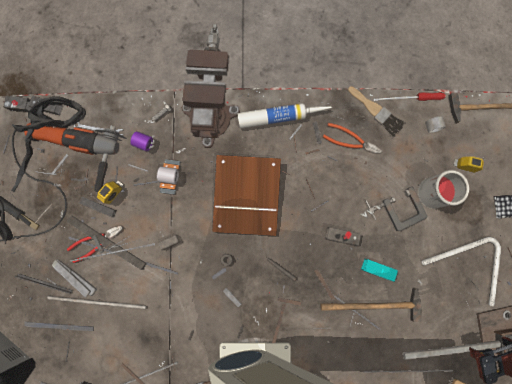

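View pics/scene0.png

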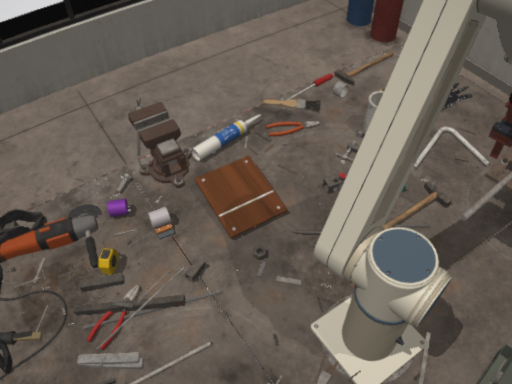

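Candidates in the top view:
- **Off-cut:** dark steel with red blotches at (344,236), cyan one at (380,269), and a small dark block at (170,241). I choose (344,236).
- **Roller:** bare steel in its rest at (168,177), purple one at (142,141). I choose (168,177).
- **Deck:** its chalk line runs from about (216,206) to (278,210).

Next I check these in a close orthorectified crop.

```bash
cat > h.py <<'E'
from workcell import ctrl
import cv2,numpy as np
from scipy.spatial.transform import Rotation as R
F=np.diag([1,-1,-1.])
def cam(c):
    i=ctrl.camera_info(c);T=np.array(i['world_from_camera'])
    return np.array(i['camera_matrix']),np.array(i['distortion']),F@T[:3,:3].T,T[:3,3]
def proj(c,P):
    K,d,Rm,t=cam(c);P=np.asarray(P,float).reshape(-1,3)
    return cv2.projectPoints(P,cv2.Rodrigues(Rm)[0],-Rm@t,K,d)[0].reshape(-1,2)
def back(c,uv,z):
    K,d,Rm,t=cam(c)
    n=cv2.undistortPoints(np.asarray(uv,float).reshape(-1,1,2),K,d).reshape(-1,2)
    r=np.c_[n,np.ones(len(n))]@Rm
    return t+r*((z-t[2])/r[:,2])[:,None]
def ortho(c,im,z,cx,cy,half=70,s=2):
    # picture: right = -y, up = +x ; s px per mm, at height z
    n=2*half*s;j,i=np.meshgrid(np.arange(n),np.arange(n))
    P=np.stack([cx+half-i/s,cy+half-j/s,np.full(i.shape,float(z))],-1)
    m=proj(c,P).reshape(n,n,2).astype(np.float32)
    return cv2.remap(im,m,None,cv2.INTER_CUBIC)
E
python3 - <<'E'
from h import *
im=cv2.imread('pics/top0.png')
for n,uv,z in(('off',(344,236),38),('cyan',(380,269),38),('small',(170,241),26),('roller',(168,177),40),('deckL',(216,206),33),('deckR',(278,210),33)):
    print(n,np.round(back('top',[uv],z)))
g=[]
for uv,z in(((344,236),38),((168,177),31),((247,195),33)):
    p=back('top',[uv],z)[0];p=np.round(p/10)*10;print(p)
    h=130 if uv[0]==247 else 70
    o=ortho('top',im,z,p[0],p[1],h,260/(2*h)*1.0 if 0 else (1 if h==130 else 2))
    o=cv2.resize(o,(260,260))if 0 else o
    g.append(cv2.copyMakeBorder(o,0,280-o.shape[0],0,280-o.shape[1],cv2.BORDER_CONSTANT)[:280,:260])
cv2.imwrite('pics/g1.png',np.hstack(g))
E
```

```text
off [[ 436. -274.   38.]]
cyan [[ 334. -383.   38.]]
small [[422. 263.  26.]]
roller [[621. 270.  40.]]
deckL [[530. 119.  33.]]
deckR [[517. -73.  33.]]
[ 440. -270.   40.]
[620. 270.  30.]
[560.  20.  30.]
```

View pics/g1.png

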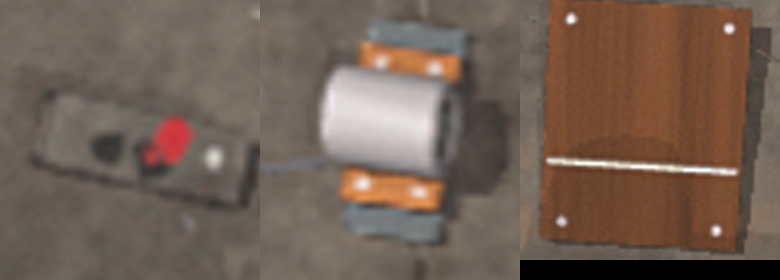

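The crop shows the chosen off-cut: steel with black, red and white blotches, about 100 x 38 mm. It is centred near crop px (148,148). The steel roller lies between orange and grey battens, and the chalk line runs from crop px (547,160) to (738,172). I check these poses with a wireframe overlay and work out the first move.

```bash
cat >> h.py <<'E'
d=np.deg2rad
OFF=np.array([436,-274,0.]);OFFYAW=-10.5
DECK=np.array([524,27.5,33.]);DYAW=-3.6
ROL=np.array([628.5,272,31.]);RYAW=-6.5
RD=R.from_euler('ZY',[DYAW,-8],degrees=True)   # x uphill
def box(sx,sy,z0,z1): return np.array([[x,y,z] for z in(z0,z1) for x,y in((-sx,-sy),(sx,-sy),(sx,sy),(-sx,sy))],float)
E_=[(0,1),(1,2),(2,3),(3,0),(4,5),(5,6),(6,7),(7,4),(0,4),(1,5),(2,6),(3,7)]
def tool(yaw,tilt=0):
    "tool y at yaw deg, pointing down; tilt: world rotation applied first"
    a=d(yaw); y=np.array([np.cos(a),np.sin(a),0]);z=np.array([0,0,-1.]);x=np.cross(y,z)
    return R.from_matrix(np.c_[x,y,z])
def move(p,Rt,p0=None,R0=None):
    o=ctrl.get_obs()
    p0=o['ee_pos'] if p0 is None else p0; R0=R.from_rotvec(o['orientation']) if R0 is None else R0
    print('t',round(o['t'],2),'trans',np.round(R0.inv().apply(np.asarray(p)-p0),1).tolist(),'ang',np.round((R0.inv()*Rt).as_rotvec(),3).tolist())
E
python3 - <<'E'
from h import *
S=3;out=[]
W={}
W['o']=R.from_euler('Z',OFFYAW,degrees=True).apply(box(19,50,0,38))+OFF
W['r']=R.from_euler('Z',RYAW,degrees=True).apply(box(25,28,-25,25))+ROL
W['b']=R.from_euler('Z',RYAW,degrees=True).apply(box(55,25,0,16))+ROL*[1,1,0]
b=box(0,100,0,0);b[:,0]=[-80,160,160,-80]*2;b[4:,0]=0;W['d']=RD.apply(b)+DECK
def crop(c,u,v,w,h,s):
    im=cv2.imread(f'pics/{c}0.png')
    o=cv2.resize(im[v:v+h,u:u+w],None,fx=s,fy=s,interpolation=cv2.INTER_CUBIC)
    for k,P in W.items():
        q=((proj(c,P)-[u,v]+.5)*s).round().astype(int)
        for a,e in E_: cv2.line(o,q[a].tolist(),q[e].tolist(),(0,255,0) if k!='b' else (255,255,0),1)
    return o
A=crop('top',145,145,150,100,3);B=crop('top',318,215,60,50,5);C=crop('scene',140,150,150,100,3)
top=np.hstack([A,B[:250,:300].copy() if 0 else cv2.copyMakeBorder(B,0,50,0,0,cv2.BORDER_CONSTANT)])
cv2.imwrite('pics/ov.png',np.vstack([top,cv2.copyMakeBorder(C,0,0,0,300,cv2.BORDER_CONSTANT)]))
move(OFF+[0,0,110],tool(OFFYAW)); move(OFF+[0,0,5],tool(OFFYAW))
E
```

```text
t 0.4 trans [361.7, -258.4, 87.4] ang [-0.0, -0.0, -1.157]
t 0.4 trans [361.7, -258.4, 192.4] ang [-0.0, -0.0, -1.157]
```

View pics/ov.png

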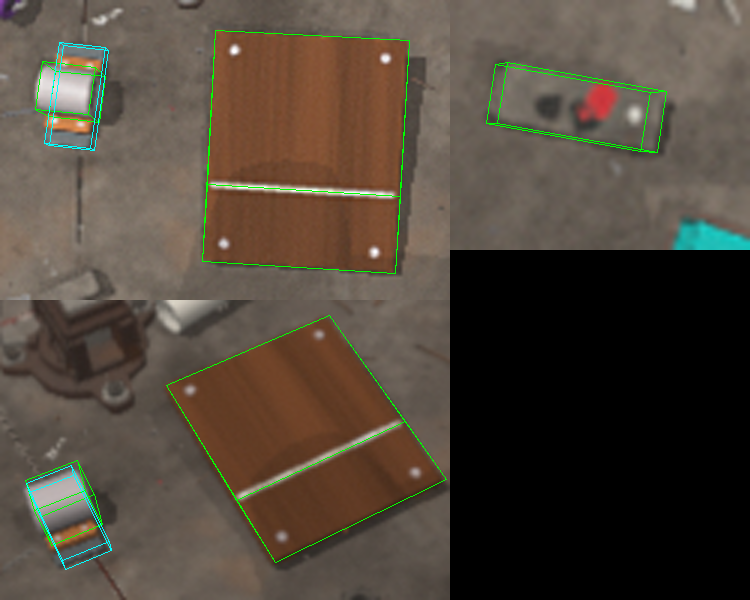

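The overlay fits: the deck outline and chalk line match in both views, the off-cut box matches at about (575,105), and the roller and its rest match within about 2 mm. Now I move above the off-cut.

```bash
python3 -m creep '[{"translation":[45,-32,11],"angular":[0,0,-0.145],"jaw":1},{"translation":[90,-65,22],"angular":[0,0,-0.29],"jaw":1},{"translation":[136,-97,33],"angular":[0,0,-0.434],"jaw":1},{"translation":[181,-129,44],"angular":[0,0,-0.579],"jaw":1},{"translation":[226,-161,55],"angular":[0,0,-0.723],"jaw":1},{"translation":[271,-194,66],"angular":[0,0,-0.868],"jaw":1},{"translation":[317,-226,77],"angular":[0,0,-1.012],"jaw":1},{"translation":[361.7,-258.4,87.4],"angular":[0,0,-1.157],"jaw":1}]'; python3 -c "
from h import *
move(OFF+[0,0,6],tool(OFFYAW))"
```

```text
t: 1.4
ee_pos: [437.3, -272.8, 110.0]
orientation: [2.41, 2.014, 0.0]
ft_force: [-0.6, -0.5, -0.0]
width: 87.8
grasp_force: 0.0
t 1.4 trans [-1.4, -1.1, 104.0] ang [0.001, 0.0, 0.005]
```

```bash
python3 -m creep '[{"translation":[-0.5,-0.5,40],"angular":[0,0,0],"jaw":1},{"translation":[-0.5,-0.5,75],"angular":[0,0,0],"jaw":1},{"translation":[-0.5,-0.5,95],"angular":[0,0,0],"jaw":1},{"translation":[-0.5,-0.5,104],"angular":[0,0,0],"jaw":1},{"translation":[-0.5,-0.5,104],"angular":[0,0,0],"jaw":0.2},{"translation":[-0.5,-0.5,104],"angular":[0,0,0],"jaw":0.2},{"translation":[-0.5,-0.5,104],"angular":[0,0,0],"jaw":0.2},{"translation":[-0.5,-0.5,104],"angular":[0,0,0],"jaw":0.2}]'
```

```text
t: 2.4
ee_pos: [435.7, -274.7, 6.7]
orientation: [2.414, 2.009, 0.0]
ft_force: [-0.4, -0.7, 0.2]
width: 51.4
grasp_force: 0.0
```

```bash
python3 -m creep '[{"translation":[0,0,0],"angular":[0,0,0],"jaw":0.2},{"translation":[0,0,0],"angular":[0,0,0],"jaw":0.2},{"translation":[0,0,0],"angular":[0,0,0],"jaw":0.2},{"translation":[0,0,0],"angular":[0,0,0],"jaw":0.2},{"translation":[0,0,-10],"angular":[0,0,0],"jaw":0.2},{"translation":[0,0,-50],"angular":[0,0,0],"jaw":0.2},{"translation":[0,0,-100],"angular":[0,0,0],"jaw":0.2},{"translation":[0,0,-110],"angular":[0,0,0],"jaw":0.2}]'; python3 - <<'E'
from h import *
# offcut origin (underside centre) sits h below TCP along tool z at -6.5 (underside 6.5 mm beyond TCP)
Rt=RD*R.from_matrix(np.c_[[0,-1,0],[1,0,0],[0,0,-1]])
Rt=RD*tool(0)
h=6.5
tgt=DECK+RD.apply([0,0,h])
move(tgt+RD.apply([0,0,70]),Rt); move(tgt,Rt)
im=ctrl.get_image('top')
o=ctrl.get_obs();print(o['ee_pos'],o['width'],o['grasp_force'],o['ft_force'])
u,v=proj('top',[o['ee_pos']])[0].astype(int)
cv2.imwrite('pics/g2.png',cv2.resize(im[v-40:v+40,u-50:u+50,::-1],None,fx=5,fy=5))
E
```

```text
t: 3.4
ee_pos: [436.9, -275.4, 119.0]
orientation: [2.412, 2.006, 0.002]
ft_force: [-0.2, -0.8, -2.4]
width: 37.8
grasp_force: 29.8Traceback (most recent call last):
  File "<stdin>", line 3, in <module>
  File "scipy/spatial/transform/_rotation.pyx", line 1143, in scipy.spatial.transform._rotation.Rotation.from_matrix
ValueError: Non-positive determinant (left-handed or null coordinate frame) in rotation matrix 0: [[ 0.  1.  0.]
 [-1.  0.  0.]
 [ 0.  0. -1.]].
```

```bash
python3 - <<'E'
from h import *
Rt=RD*tool(0)
h=6.5
tgt=DECK+RD.apply([0,0,h])
print(Rt.as_rotvec(),tgt)
move(tgt+RD.apply([0,0,70]),Rt)
E
```

```text
[2.21341955 2.07853931 0.14534563] [523.09715991  27.55680188  39.43674245]
t 3.4 trans [312.5, 19.9, 9.7] ang [-0.135, 0.011, -0.12]
```

```bash
python3 -m creep '[{"translation":[40,2,1],"angular":[-0.017,0.001,-0.015],"jaw":0.2},{"translation":[90,6,3],"angular":[-0.04,0.003,-0.035],"jaw":0.2},{"translation":[145,9,4.5],"angular":[-0.063,0.005,-0.056],"jaw":0.2},{"translation":[200,13,6],"angular":[-0.086,0.007,-0.077],"jaw":0.2},{"translation":[250,16,8],"angular":[-0.108,0.009,-0.096],"jaw":0.2},{"translation":[290,18.5,9],"angular":[-0.125,0.01,-0.111],"jaw":0.2},{"translation":[312.5,19.9,9.7],"angular":[-0.135,0.011,-0.12],"jaw":0.2},{"translation":[312.5,19.9,9.7],"angular":[-0.135,0.011,-0.12],"jaw":0.2}]'; python3 - <<'E'
from h import *
move(DECK+RD.apply([0,0,6.5]),RD*tool(0))
im=ctrl.get_image('top')
cv2.imwrite('pics/g3.png',cv2.resize(im[140:250,190:310,::-1],None,fx=4,fy=4,interpolation=cv2.INTER_CUBIC))
E
```

```text
t: 4.4
ee_pos: [510.8, 30.4, 105.2]
orientation: [2.216, 2.086, 0.142]
ft_force: [-0.1, -0.1, -2.4]
width: 37.9
grasp_force: 29.8
t 4.4 trans [-2.3, 3.7, 66.8] ang [-0.007, -0.003, 0.002]
```

View pics/g3.png

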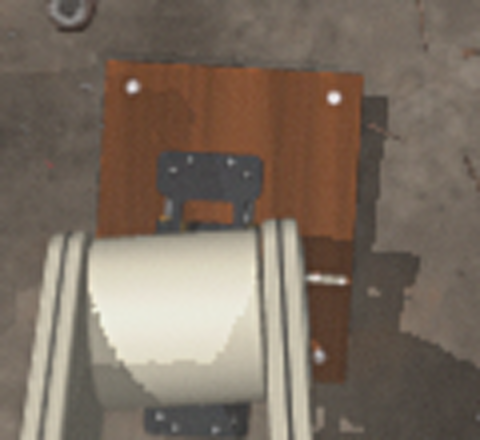

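```bash
python3 -m creep '[{"translation":[-2,3.5,20],"angular":[-0.005,0,0],"jaw":0.2},{"translation":[-2,3.5,40],"angular":[-0.005,0,0],"jaw":0.2},{"translation":[-2,3.5,50],"angular":[-0.005,0,0],"jaw":0.2},{"translation":[-2,3.5,55],"angular":[-0.005,0,0],"jaw":0.2},{"translation":[-2,3.5,58],"angular":[-0.005,0,0],"jaw":0.2},{"translation":[-2,3.5,60],"angular":[-0.005,0,0],"jaw":0.2},{"translation":[-2,3.5,60],"angular":[-0.005,0,0],"jaw":0.2},{"translation":[-2,3.5,60],"angular":[-0.005,0,0],"jaw":0.2}]'; python3 - <<'E'
from h import *
move(DECK+RD.apply([0,0,6.5]),RD*tool(0))
im=ctrl.get_image('scene')
cv2.imwrite('pics/g4.png',cv2.resize(im[130:250,170:320,::-1],None,fx=4,fy=4,interpolation=cv2.INTER_CUBIC))
E
```

```text
t: 5.45
ee_pos: [523.4, 26.7, 47.7]
orientation: [2.214, 2.079, 0.15]
ft_force: [0.3, 0.0, -2.8]
width: 37.4
grasp_force: 29.8
t 5.45 trans [0.8, -1.5, 8.1] ang [0.001, -0.003, -0.0]
```

View pics/g4.png

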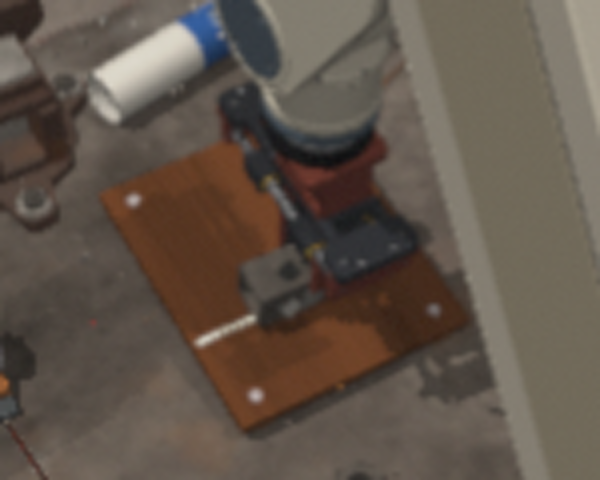

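The off-cut's near end, at about (275,285), is in line with the chalk line that ends at (255,318). I lower it the last 8 mm.

```bash
python3 -m creep '[{"translation":[0.5,-1,3],"angular":[0,0,0],"jaw":0.2},{"translation":[0.5,-1,5],"angular":[0,0,0],"jaw":0.2},{"translation":[0.5,-1,6],"angular":[0,0,0],"jaw":0.2},{"translation":[0.5,-1,7],"angular":[0,0,0],"jaw":0.2},{"translation":[0.5,-1,7],"angular":[0,0,0],"jaw":0.2},{"translation":[0.5,-1,7],"angular":[0,0,0],"jaw":0.2},{"translation":[0.5,-1,7],"angular":[0,0,0],"jaw":0.2},{"translation":[0.5,-1,7],"angular":[0,0,0],"jaw":0.2}]'; python3 - <<'E'
from h import *
move(DECK+RD.apply([0,0,6.5]),RD*tool(0))
E
```

```text
t: 6.5
ee_pos: [523.3, 27.1, 40.4]
orientation: [2.214, 2.079, 0.149]
ft_force: [-0.9, 0.6, -1.7]
width: 37.6
grasp_force: 29.8
t 6.5 trans [0.4, -0.4, 0.9] ang [0.001, -0.003, -0.0]
```

```bash
python3 -m creep '[{"translation":[0,0,0.5],"angular":[0,0,0],"jaw":0.2},{"translation":[0,0,1],"angular":[0,0,0],"jaw":0.2},{"translation":[0,0,1],"angular":[0,0,0],"jaw":0.2},{"translation":[0,0,1],"angular":[0,0,0],"jaw":0.2},{"translation":[0,0,1],"angular":[0,0,0],"jaw":0.2},{"translation":[0,0,1],"angular":[0,0,0],"jaw":0.2},{"translation":[0,0,1],"angular":[0,0,0],"jaw":0.2},{"translation":[0,0,1],"angular":[0,0,0],"jaw":0.2}]'
```

```text
t: 7.5
ee_pos: [523.5, 27.1, 39.4]
orientation: [2.214, 2.079, 0.149]
ft_force: [0.3, 0.7, -1.0]
width: 37.1
grasp_force: 29.8
```

```bash
python3 -m creep '[{"translation":[0,0,0.5],"angular":[0,0,0],"jaw":0.2},{"translation":[0,0,0.7],"angular":[0,0,0],"jaw":0.2},{"translation":[0,0,0.7],"angular":[0,0,0],"jaw":0.2},{"translation":[0,0,0.7],"angular":[0,0,0],"jaw":0.2},{"translation":[0,0,0.7],"angular":[0,0,0],"jaw":0.2},{"translation":[0,0,0.7],"angular":[0,0,0],"jaw":0.85},{"translation":[0,0,0.7],"angular":[0,0,0],"jaw":0.85},{"translation":[0,0,0.7],"angular":[0,0,0],"jaw":0.85}]'
```

```text
t: 8.5
ee_pos: [523.6, 27.1, 38.6]
orientation: [2.214, 2.079, 0.149]
ft_force: [-0.3, 0.2, -0.1]
width: 64.4
grasp_force: 0.0
```

```bash
python3 -m creep '[{"translation":[0,0,0],"angular":[0,0,0],"jaw":0.85},{"translation":[0,0,0],"angular":[0,0,0],"jaw":0.85},{"translation":[0,0,0],"angular":[0,0,0],"jaw":0.85},{"translation":[0,0,0],"angular":[0,0,0],"jaw":0.85},{"translation":[0,0,-15],"angular":[0,0,0],"jaw":0.85},{"translation":[0,0,-50],"angular":[0,0,0],"jaw":0.9},{"translation":[0,0,-95],"angular":[0,0,0],"jaw":1},{"translation":[0,0,-110],"angular":[0,0,0],"jaw":1}]'; python3 - <<'E'
from h import *
RYT=90+RYAW
move(ROL+[0,0,90],tool(RYT))
E
```

```text
t: 9.5
ee_pos: [509.3, 27.8, 150.8]
orientation: [2.212, 2.077, 0.155]
ft_force: [0.3, -0.4, 0.6]
width: 87.6
grasp_force: 0.0
t 9.5 trans [251.0, 98.2, 45.3] ang [0.118, 0.107, -1.517]
```

```bash
python3 -m creep '[{"translation":[30,12,5],"angular":[0.014,0.013,-0.185],"jaw":1},{"translation":[62,25,11],"angular":[0.029,0.026,-0.37],"jaw":1},{"translation":[94,37,17],"angular":[0.043,0.039,-0.555],"jaw":1},{"translation":[126,49,22],"angular":[0.058,0.052,-0.74],"jaw":1},{"translation":[158,61,28],"angular":[0.072,0.065,-0.925],"jaw":1},{"translation":[190,74,34],"angular":[0.087,0.079,-1.11],"jaw":1},{"translation":[222,86,40],"angular":[0.1,0.091,-1.295],"jaw":1},{"translation":[251,98,45],"angular":[0.115,0.104,-1.48],"jaw":1}]'; python3 - <<'E'
from h import *
move(ROL+[0,0,90],tool(90+RYAW))
for c in('top','scene'):
    im=ctrl.get_image(c)[:,:,::-1].copy();cv2.imwrite(f'pics/{c}5.png',im)
    print(c,[(np.round(d['rect'],1).tolist(),round(d['score'],2)) for d in ctrl.look_for(c,'offcut')],[(np.round(d['rect'],1).tolist(),round(d['score'],2)) for d in ctrl.look_for(c,'roller')])
o=RD.apply(box(19,50,0,38))+DECK
b=box(0,100,0,0);b[:,0]=[-80,160,160,-80]*2;b[4:,0]=0;D=RD.apply(b)+DECK
r=R.from_euler('Z',RYAW,degrees=True).apply(box(25,28,-25,25))+ROL
def crop(c,u,v,w,h,s):
    im=cv2.imread(f'pics/{c}5.png');x=cv2.resize(im[v:v+h,u:u+w],None,fx=s,fy=s,interpolation=cv2.INTER_CUBIC)
    for P in(o,D,r):
        q=((proj(c,P)-[u,v]+.5)*s).round().astype(int)
        for a,e in E_: cv2.line(x,q[a].tolist(),q[e].tolist(),(0,255,0),1)
    return x
cv2.imwrite('pics/ov5.png',np.vstack([crop('top',140,145,150,98,3),crop('scene',140,150,150,98,3)]))
E
```

```text
t: 10.5
ee_pos: [626.9, 272.8, 116.8]
orientation: [-0.227, -3.131, -0.002]
ft_force: [0.5, -0.3, 0.2]
width: 88.0
grasp_force: 0.0
t 10.5 trans [-1.7, -0.5, -4.2] ang [0.001, -0.002, -0.031]
top [([226.6, 201.1, 261.7, 214.4], 0.88), ([363.3, 258.3, 393.2, 278.2], 0.64)] [([163.3, 176.8, 177.2, 187.1], 0.64)]
scene [([233.6, 192.8, 251.4, 213.0], 0.88), ([370.8, 175.3, 406.8, 193.0], 0.86)] [([111.1, 199.9, 129.3, 218.5], 0.75), ([148.2, 210.7, 170.3, 226.5], 0.61)]
```

View pics/ov5.png

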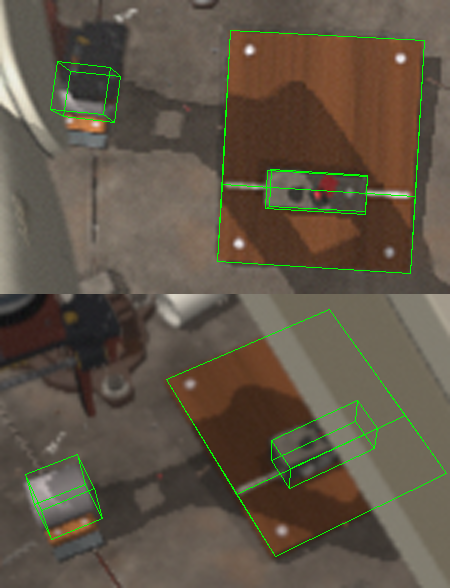

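The off-cut lies on the line, matching the overlay at top crop px (316,192), and the roller is still in its rest under the gripper. I descend on the roller and close on its ends.

```bash
python3 -m creep '[{"translation":[-1.5,-0.5,30],"angular":[0,0,-0.03],"jaw":1},{"translation":[-1.5,-0.5,65],"angular":[0,0,-0.03],"jaw":1},{"translation":[-1.5,-0.5,90],"angular":[0,0,-0.03],"jaw":1},{"translation":[-1.5,-0.5,101],"angular":[0,0,-0.03],"jaw":1},{"translation":[-1.5,-0.5,104],"angular":[0,0,-0.03],"jaw":1},{"translation":[-1.5,-0.5,104],"angular":[0,0,-0.03],"jaw":0.45},{"translation":[-1.5,-0.5,104],"angular":[0,0,-0.03],"jaw":0.45},{"translation":[-1.5,-0.5,104],"angular":[0,0,-0.03],"jaw":0.45}]'; python3 -m creep '[{"translation":[0,0,0],"angular":[0,0,0],"jaw":0.4},{"translation":[0,0,0],"angular":[0,0,0],"jaw":0.4},{"translation":[0,0,0],"angular":[0,0,0],"jaw":0.4},{"translation":[0,0,0],"angular":[0,0,0],"jaw":0.4},{"translation":[0,0,0],"angular":[0,0,0],"jaw":0.4},{"translation":[0,0,0],"angular":[0,0,0],"jaw":0.4},{"translation":[0,0,0],"angular":[0,0,0],"jaw":0.4},{"translation":[0,0,0],"angular":[0,0,0],"jaw":0.4}]'
```

```text
t: 11.8
ee_pos: [628.8, 271.6, 14.3]
orientation: [0.19, 3.136, 0.004]
ft_force: [-0.1, -0.2, -0.2]
width: 61.7
grasp_force: 0.1
t: 12.8
ee_pos: [629.0, 272.1, 14.3]
orientation: [0.19, 3.135, 0.005]
ft_force: [-0.4, 2.6, 5.8]
width: 55.9
grasp_force: 30.0
```

```bash
python3 -m creep '[{"translation":[0,0,-10],"angular":[0,0,0],"jaw":0.4},{"translation":[0,0,-35],"angular":[0,0,0],"jaw":0.4},{"translation":[0,0,-65],"angular":[0,0,0],"jaw":0.4},{"translation":[0,0,-90],"angular":[0,0,0],"jaw":0.4},{"translation":[0,0,-100],"angular":[0,0,0],"jaw":0.4},{"translation":[0,0,-100],"angular":[0,0,0],"jaw":0.4},{"translation":[0,0,-100],"angular":[0,0,0],"jaw":0.4},{"translation":[0,0,-100],"angular":[0,0,0],"jaw":0.4}]'; python3 - <<'E'
from h import *
o=ctrl.get_obs();print(o['width'],o['grasp_force'])
T=DECK+RD.apply([50,0,25])+[0,0,-16.7]
print(T);move(T+[0,0,60],tool(90+DYAW))
E
```

```text
t: 13.8
ee_pos: [627.6, 270.8, 112.1]
orientation: [-0.189, -3.133, -0.002]
ft_force: [-0.1, -0.4, -4.7]
width: 55.7
grasp_force: 30.0
55.67260368472381 29.99606430530548
[569.94323818  24.60949646  48.01535677]
t 13.8 trans [27.6, -251.4, 3.9] ang [0.001, -0.003, -0.058]
```

```bash
python3 -m creep '[{"translation":[4,-38,0],"angular":[0,0,-0.01],"jaw":0.4},{"translation":[9,-85,1],"angular":[0,0,-0.02],"jaw":0.4},{"translation":[15,-135,2],"angular":[0,0,-0.03],"jaw":0.4},{"translation":[20,-185,3],"angular":[0,0,-0.04],"jaw":0.4},{"translation":[25,-225,3.5],"angular":[0,0,-0.05],"jaw":0.4},{"translation":[27.6,-251.4,4],"angular":[0,0,-0.058],"jaw":0.4},{"translation":[27.6,-251.4,4],"angular":[0,0,-0.058],"jaw":0.4},{"translation":[27.6,-251.4,4],"angular":[0,0,-0.058],"jaw":0.4}]'; python3 - <<'E'
from h import *
T=DECK+RD.apply([50,0,25])+[0,0,-16.7]
move(T,tool(90+DYAW))
im=ctrl.get_image('scene')[:,:,::-1].copy();cv2.imwrite('pics/scene6.png',im)
o=ctrl.get_obs()['ee_pos']
b=R.from_euler('Z',DYAW,degrees=True).apply(box(25,28,-25,25))+o+[0,0,16.7]
u,v,s=170,130,4
x=cv2.resize(im[v:v+120,u:u+150],None,fx=s,fy=s,interpolation=cv2.INTER_CUBIC)
for P in(b,RD.apply(box(19,50,0,38))+DECK):
    q=((proj('scene',P)-[u,v]+.5)*s).round().astype(int)
    for a,e in E_: cv2.line(x,q[a].tolist(),q[e].tolist(),(0,255,0),1)
cv2.imwrite('pics/ov6.png',x)
E
```

```text
t: 14.8
ee_pos: [570.9, 25.3, 108.8]
orientation: [-0.099, -3.139, -0.004]
ft_force: [-0.6, -1.0, -5.0]
width: 55.9
grasp_force: 30.0
t 14.8 trans [0.9, -0.9, 60.8] ang [0.002, -0.001, -0.0]
```

View pics/ov6.png

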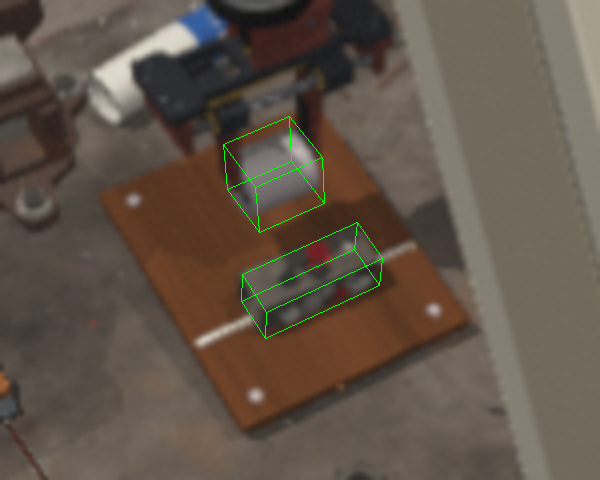

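The roller is held at about (275,170), and the off-cut sits on the line at about (310,280). Both match the model, so I lower.

```bash
python3 -m creep '[{"translation":[0.5,-0.5,15],"angular":[0,0,0],"jaw":0.4},{"translation":[0.5,-0.5,35],"angular":[0,0,0],"jaw":0.4},{"translation":[0.5,-0.5,48],"angular":[0,0,0],"jaw":0.4},{"translation":[0.5,-0.5,54],"angular":[0,0,0],"jaw":0.4},{"translation":[0.5,-0.5,56],"angular":[0,0,0],"jaw":0.4},{"translation":[0.5,-0.5,57],"angular":[0,0,0],"jaw":0.4},{"translation":[0.5,-0.5,58],"angular":[0,0,0],"jaw":0.4},{"translation":[0.5,-0.5,58],"angular":[0,0,0],"jaw":0.4}]'; python3 -m creep '[{"translation":[0,0,0],"angular":[0,0,0],"jaw":0.4},{"translation":[0,0,0.5],"angular":[0,0,0],"jaw":0.4},{"translation":[0,0,1],"angular":[0,0,0],"jaw":0.4},{"translation":[0,0,1],"angular":[0,0,0],"jaw":0.4},{"translation":[0,0,1.5],"angular":[0,0,0],"jaw":0.4},{"translation":[0,0,1.5],"angular":[0,0,0],"jaw":0.4},{"translation":[0,0,1.5],"angular":[0,0,0],"jaw":0.4},{"translation":[0,0,1.5],"angular":[0,0,0],"jaw":0.4}]'
```

```text
t: 15.85
ee_pos: [570.3, 24.5, 51.3]
orientation: [-0.099, -3.14, -0.003]
ft_force: [0.2, 0.1, -5.4]
width: 56.1
grasp_force: 30.0
t: 16.85
ee_pos: [570.1, 24.6, 49.5]
orientation: [-0.099, -3.139, -0.003]
ft_force: [1.0, 0.7, -4.6]
width: 56.3
grasp_force: 30.0
```

```bash
python3 - <<'E'
from h import *
move(DECK+RD.apply([50,0,25])+[0,0,-16.7],tool(90+DYAW))
move(DECK+RD.apply([45,0,25])+[0,0,-16.7],tool(90+DYAW))
E
```

```text
t 16.85 trans [0.2, 0.0, 1.5] ang [0.002, -0.001, -0.0]
t 16.85 trans [5.1, 0.0, 2.2] ang [0.002, -0.001, -0.0]
```

```bash
python3 -m creep '[{"translation":[0,0,0.5],"angular":[0,0,0],"jaw":0.4},{"translation":[0,0,1],"angular":[0,0,0],"jaw":0.4},{"translation":[0,0,1.5],"angular":[0,0,0],"jaw":0.4},{"translation":[0,0,1.5],"angular":[0,0,0],"jaw":0.4},{"translation":[0,0,1.5],"angular":[0,0,0],"jaw":0.4},{"translation":[0,0,1.5],"angular":[0,0,0],"jaw":0.4},{"translation":[0,0,1.5],"angular":[0,0,0],"jaw":0.4},{"translation":[0,0,1.5],"angular":[0,0,0],"jaw":0.4}]'
```

```text
t: 17.85
ee_pos: [570.2, 24.6, 48.2]
orientation: [-0.099, -3.139, -0.003]
ft_force: [-1.9, 0.9, 2.8]
width: 55.8
grasp_force: 30.0
```

Roller is touching the deck. I slide it gently down to the chock.

```bash
python3 -m creep '[{"translation":[0.5,0,-0.4],"angular":[0,0,0],"jaw":0.4},{"translation":[1,0,-0.3],"angular":[0,0,0],"jaw":0.4},{"translation":[1.5,0,-0.2],"angular":[0,0,0],"jaw":0.4},{"translation":[2,0,-0.1],"angular":[0,0,0],"jaw":0.4},{"translation":[3,0,0],"angular":[0,0,0],"jaw":0.4},{"translation":[4,0,0.1],"angular":[0,0,0],"jaw":0.4},{"translation":[4,0,0.1],"angular":[0,0,0],"jaw":0.4},{"translation":[4,0,0.1],"angular":[0,0,0],"jaw":0.4}]'; python3 -m creep '[{"translation":[0.3,0,0],"angular":[0,0,0],"jaw":0.4},{"translation":[0.6,0,0.1],"angular":[0,0,0],"jaw":0.4},{"translation":[0.9,0,0.1],"angular":[0,0,0],"jaw":0.4},{"translation":[1.2,0,0.2],"angular":[0,0,0],"jaw":0.4},{"translation":[1.2,0,0.2],"angular":[0,0,0],"jaw":0.4},{"translation":[1.2,0,0.2],"angular":[0,0,0],"jaw":0.4},{"translation":[1.2,0,0.2],"angular":[0,0,0],"jaw":0.4},{"translation":[1.2,0,0.2],"angular":[0,0,0],"jaw":0.4}]'
```

```text
t: 18.85
ee_pos: [565.9, 24.9, 47.7]
orientation: [-0.098, -3.139, -0.003]
ft_force: [-0.1, -0.2, -4.8]
width: 55.5
grasp_force: 30.0
t: 19.85
ee_pos: [564.9, 24.9, 47.7]
orientation: [-0.099, -3.139, -0.003]
ft_force: [0.7, 0.5, -4.1]
width: 55.7
grasp_force: 30.0
```

```bash
python3 -m creep '[{"translation":[0,0,0.3],"angular":[0,0,0],"jaw":0.4},{"translation":[0,0,0.6],"angular":[0,0,0],"jaw":0.4},{"translation":[0,0,0.6],"angular":[0,0,0],"jaw":0.4},{"translation":[0,0,0.6],"angular":[0,0,0],"jaw":0.4},{"translation":[0,0,0.6],"angular":[0,0,0],"jaw":0.4},{"translation":[0,0,0.6],"angular":[0,0,0],"jaw":0.4},{"translation":[0,0,0.6],"angular":[0,0,0],"jaw":0.4},{"translation":[0,0,0.6],"angular":[0,0,0],"jaw":0.4}]'
```

```text
t: 20.85
ee_pos: [565.1, 24.9, 47.4]
orientation: [-0.099, -3.139, -0.003]
ft_force: [-2.6, 0.0, 5.5]
width: 55.6
grasp_force: 30.0
```

```bash
python3 -m creep '[{"translation":[0,0,-0.2],"angular":[0,0,0],"jaw":0.4},{"translation":[0,0,-0.2],"angular":[0,0,0],"jaw":0.4},{"translation":[0,0,-0.2],"angular":[0,0,0],"jaw":0.65},{"translation":[0,0,-0.2],"angular":[0,0,0],"jaw":0.7},{"translation":[0,0,-0.2],"angular":[0,0,0],"jaw":0.8},{"translation":[0,0,-0.2],"angular":[0,0,0],"jaw":0.95},{"translation":[0,0,-0.2],"angular":[0,0,0],"jaw":0.95},{"translation":[0,0,-0.2],"angular":[0,0,0],"jaw":0.95}]'; python3 -m creep '[{"translation":[0,0,0],"angular":[0,0,0],"jaw":0.95},{"translation":[0,0,-5],"angular":[0,0,0],"jaw":0.95},{"translation":[0,0,-25],"angular":[0,0,0],"jaw":0.95},{"translation":[0,0,-60],"angular":[0,0,0],"jaw":0.95},{"translation":[0,0,-110],"angular":[0,0,0],"jaw":0.95},{"translation":[-20,60,-150],"angular":[0,0,0],"jaw":0.95},{"translation":[-20,120,-160],"angular":[0,0,0],"jaw":0.95},{"translation":[-20,170,-160],"angular":[0,0,0],"jaw":0.95}]'; python3 - <<'E'
from h import *
c='top'
im=ctrl.get_image(c)[:,:,::-1].copy()
for l in('offcut','roller'): print([(np.round(d['rect'],1).tolist(),round(d['score'],2)) for d in ctrl.look_for(c,l)])
u,v,s=190,140,5
x=cv2.resize(im[v:v+110,u:u+120],None,fx=s,fy=s,interpolation=cv2.INTER_CUBIC)
for P in(RD.apply(box(25,28,0,50)+[44,0,0])+DECK,RD.apply(box(19,50,0,38))+DECK):
    q=((proj(c,P)-[u,v]+.5)*s).round().astype(int)
    for a,e in E_: cv2.line(x,q[a].tolist(),q[e].tolist(),(0,255,0),1)
cv2.imwrite('pics/ov7.png',x)
E
```

```text
t: 21.85
ee_pos: [564.9, 24.9, 47.2]
orientation: [-0.099, -3.139, -0.003]
ft_force: [0.1, -0.2, -0.0]
width: 83.5
grasp_force: 0.0
t: 22.85
ee_pos: [596.9, 194.8, 209.9]
orientation: [0.1, 3.137, 0.005]
ft_force: [-0.0, 0.1, 0.1]
width: 83.4
grasp_force: 0.0
[([229.7, 199.4, 262.9, 214.7], 0.9), ([362.9, 260.9, 393.9, 282.1], 0.85)]
[([235.2, 184.8, 255.1, 203.0], 0.54)]
```

View pics/ov7.png

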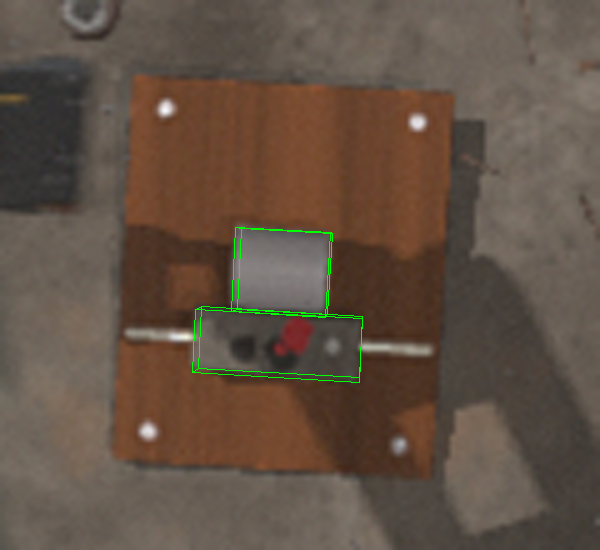

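The roller at about (282,272) rests against the off-cut at about (278,345), on the line, and both match the model. I let the arm settle and hand in.

```bash
python3 -m creep '[{"translation":[0,0,0],"angular":[0,0,0],"jaw":0.95},{"translation":[0,0,0],"angular":[0,0,0],"jaw":0.95},{"translation":[0,0,0],"angular":[0,0,0],"jaw":0.95},{"translation":[0,0,0],"angular":[0,0,0],"jaw":0.95},{"translation":[0,0,0],"angular":[0,0,0],"jaw":0.95},{"translation":[0,0,0],"angular":[0,0,0],"jaw":0.95},{"translation":[0,0,0],"angular":[0,0,0],"jaw":0.95},{"translation":[0,0,0],"angular":[0,0,0],"jaw":0.95}]'; python3 - <<'E'
from h import *
ctrl.get_image('top');print([np.round(d['rect'],1).tolist() for l in('offcut','roller') for d in ctrl.look_for('top',l)[:1]])
print(ctrl.close_job())
E
```

```text
t: 24.0
ee_pos: [595.7, 193.0, 207.6]
orientation: [-0.099, -3.139, -0.003]
ft_force: [-0.1, -0.1, 0.3]
width: 83.5
grasp_force: 0.0
[[362.5, 259.6, 396.0, 279.4], [237.3, 185.7, 254.6, 204.1]]
the job is handed in; nothing more can be done
None
```

I handed the job in at about 24 s: in the last picture viewed (about 1 s earlier) the off-cut lay along the chalk line with the roller against its uphill side, and both were let go. The hand-in reported no verdict.

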